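Clear the salt shaker and pop open the touch-latch food cupboard

ROBOT

A 6-joint arm with a two-finger parallel gripper is mounted at the origin on the work surface. World frame = base frame: x ahead of the robot, y to its left, z up, the work surface at z = 0. Lengths are in mm, angles in rad, forces in N, time in s.
With the tool pointing down it reaches from about 250 to 800 mm from the base axis. Payload 8.5 kg.
Tool frame: the origin (TCP) lies midway between the tips of the shut fingers; the grasp point (between the pads) lies 19 mm behind it; z points along the fingers, y is the direction in which the jaws open and shut (so a half turn about z gives the same grasp; the last joint's range is limited). The gripper opens to 85 mm and grips with 20 to 120 N. Pads are 22 mm wide; open, the fingers measure 114 mm over their backs; the gripper's body (76 mm by 85 mm) begins 54 mm behind the grasp point. The pads swing forward as they close: fully open they stand 13 mm farther back than shut.
Start: joints at [-1.118, 0.238, -0.013, 1.319, 0, 1.571], TCP at [229.659, -472.055, 231.276] pointing down, gripper open.
Joint ranges: [-2.66, 2.66], [-1.03, 1.9], [-1.14, 1.46], [-1.82, 2.27], [-1.45, 1.34], [-3.14, 3.14]. Speed limits (rad/s): [2.22, 2.22, 2.79, 3.14, 3.14, 3.14].

INTERFACE

Orientations are given as a unit quaternion [x, y, z, w].
In Python, from workcell import get_obs, camera, camera_info, close_job gives the robot as it stands. The module is installed in compiled form; this text tells all that it offers.
- The arm moves only by the tool step_arm, never from a script. Its arguments are lists of equal length, an entry for each row: "offset": the shift along the tool's x, y, z in cm, a list of three; "delta_rot": the turn, a rotation vector about the tool's x, y, z in degrees, a list of three; "fingers": the opening, from 0 (shut) to 1 (fully open). A call has 1 to 10 rows; each row shifts and turns the pose as measured when the row begins, along the tool's axes as they then stand; what a row does not reach is not made up. A row lasts 1/10 s, in which the tool goes at most 50 mm and 8.59 degrees, less where a joint would pass 70% of its speed; a pose out of reach is approached as far as the arm can. A call with a gripper value outside its range is refused whole. The fingers move at their own pace and stop on an object; "force" is the grip in N (left out, the last holds). Time passes only in rows, so rows that do not move let the fingers close. It gives the time, the measured TCP pose, the force and the opening at its end, in the units of the state.
- get_obs(): the state, without advancing time (a new reading comes with each control period).
- camera(name): name is "scene" or "side" or "wrist"; returns (picture, depth): 384x512x3 uint8, blue, green, red; 384x512 float32, mm along the optical axis (not along the pixel's ray), 0 where there is no reading.
- camera_info(name): a dict with "fx", "fy", "cx", "cy" (pixels), "pose" (4x4, takes a point from camera to world coordinates); the wrist camera has in their place "tool_from_camera" (4x4, takes a point from camera to tool coordinates, whose origin is the TCP and whose axes are the flange's). Camera axes: x right, y down, z forward; pixel columns grow to the right and rows downward; lengths in mm; the calibration is good to about 2 mm. A picture is of the moment at which its call begins: read the wrist's pose just before it. camera_info takes no time and is no camera call.
- close_job(): hands the job in, once; it reports no verdict.
The state is a dict: "t": time; "joint_pos": joint angles; "joint_vel": joint speeds; "effort": joint torques, N m; "tool_pos": TCP position; "orientation": TCP orientation; "contact_force": force on the tool from outside, world axes, zero at the start; "torque": the same for the moment, N m; "finger_gap": finger opening in mm.
Only numpy, scipy, OpenCV 4.12 (cv2) and the standard library are available. Lean on these libraries where they do the work, as an engineer would, in place of code of your own. Each camera call takes 0.05 s, during which the arm holds its last target.

TASK

With the fingertips or the outside of the fingers, slide the red salt shaker along the table, upright and never lifted, well clear of the swing of the small cupboard's green door. Then push the closed door in at its free edge so that the touch catch lets go and it springs ajar, and swing it wide open, about square to the cupboard, with a finger behind it. Leave the other things on the table where they are.

Things in the scene. Friction and masses are not known exactly. Their poses are not given: they have to be found in the camera images.
- cupboard: small white metal food cupboard fixed to the table, 180 deep x 200 wide x 190 high (all sizes here in mm), with one green door, no handle. Origin on the table under it; x points from front to back (into it), y towards the hinge side (left, facing the front), z up. Shell's front edges at x = -85, back at x = +95, sides at y = +-100. Behind the door's free edge, below 100 high, are the spring plunger and catch pin
- hinge (a point): point on the door's upright hinge axis, 100 above the table, at x = -90, y = +90 of the cupboard's frame; fixed, turned like the cupboard. The door is a panel 14 thick reaching 180 from this axis to its free edge, from 11 to 187 above the table; its inner face is level with the axis. Closed, inner face at x = -90 and outer face at x = -104 of the cupboard
- door (a joint): angle of the green door, rad: 0 closed, positive as it swings out to the front and left, 1.57 square to the cupboard, stop at 1.75. Held shut by a touch catch; once that has let go a spring plunger pushes the door out to about 0.35 rad (0.25 to 0.5) when the finger draws back. Beyond that it turns against a hinge friction of 0.15 N m and stays where it is left
- door_pad (a point): centre of the white disc, 28 across, on the outer face (a white mark on the top edge is above it): the place to push. 150 from the hinge axis, 160 above the table; turns with the door (x points into the cupboard when closed, z up). Pushed in here by 3 to 4 mm (stop at about 3.6 mm) against about 7 N, the catch lets go for good; a shallower push latches again
- shaker_mid (a point): centre, half-way up, of the loose red salt shaker with a red snap cap and small white flap: round, 52 across up to 50 high, 44 above that, 75 high in all, about 0.13 kg; z is its axis. Starts in front of the door, within its swing. Push it lower than 35 above the table or it may tip. Clear means its axis more than 216 from the hinge axis (door 180, shaker 26, some air)
- jiko: charcoal stove of dark metal with a clay liner, 260 across, 200 high, 3.5 kg; origin under its centre. Bystander.
- cooker: aluminium pressure cooker 210 across, 205 high with its valve, black handle reaching 255 from its axis along its +y; origin under its centre. Bystander.
- plates: stack of melamine plates 200 across, 50 high; origin under its centre. Bystander.
- fork: steel fork lying flat along its x, 185 long, 22 wide, 4 thick; origin under it near mid-length. Bystander.
- mug: blue mug 80 across, 85 high, its handle at its +y; origin under its centre. Bystander.
- tin: yellow tin 72 across, 100 high; origin under its centre. Bystander.

How it is judged (in metres and radians):
On the way, in this order (a step that is already met when the one before it is completed fails the run):
1. the shaker has been slid clear of the door's swing while the door is shut (horizontal distance between shaker_mid and hinge above 0.216 m and value of joint door below 0.05 rad), for 0.2 s.
2. the catch has let go and the door has sprung ajar by itself, no finger on it (value of joint door above 0.12 rad and contact force between the fingers and door below 0.3 N), for 0.2 s.
3. the door has been swung wide open (value of joint door above 1.3 rad), for 0.2 s.
At the end, for the whole second after the job is handed in: the door stands still at more than 1.3 rad (75 degrees); the shaker stands upright (within 0.1 rad) on the table with its axis more than 216 mm from the hinge axis (value of joint door above 1.3 rad and velocity of joint door between -0.05 and 0.05 rad/s and horizontal distance between shaker_mid and hinge above 0.216 m and angle between shaker_mid's own z axis and vertical below 0.1 rad and height (world z) of shaker_mid between 0.032 and 0.043 m); the robot touches nothing.
It fails at once if the shaker is lifted more than 10 mm or tipped over (height (world z) of shaker_mid above 0.0475 m or angle between shaker_mid's own z axis and vertical above 0.5 rad).
It fails at once if the stove, cooker, plates, fork, mug or tin is moved by more than 20 mm (distance of any of jiko, cooker, plates, fork, mug, tin from where it was at the start of the episode above 0.02 m).
It also fails if it takes over 64 s, if anything falls off the work surface, if the arm or the gripper's body presses on something with over 40 N, if the wrist force passes 120 N, or if a joint passes its speed limit or range.

## Working session

There is one attempt and no reset: what is moved stays moved. The work goes in short steps, Python scripts to look and compute and a tool call to move; the robot and the scene stay as the last step left them, time stands still between calls to the robot, and variables do not carry over. Pictures are saved under pics/ and viewed, and the job is handed in when it is done.

Besides the shell and the picture viewer there is one more tool, called after "Request:" as a command line: name --argument value ..., lists and objects as JSON in quotes. step_arm: Moves the arm, as the interface text tells. Its arguments: {"type":"object","properties":{"offset":{"type":"array"},"delta_rot":{"type":"array"},"fingers":{"type":"array"},"force":{"type":"number"}},"required":["offset","delta_rot","fingers"]}

```bash
mkdir -p pics; cat > h.py <<'E'
import numpy as np, cv2
from workcell import get_obs, camera, camera_info, close_job
def snap(n,f):
    p,d=camera(n); cv2.imwrite('pics/'+f+'.png',p); np.save('pics/'+f+'.npy',d); return p,d
def pts(n,d):
    i=camera_info(n); v,u=np.mgrid[0:384,0:512]
    X=np.stack([(u-i['cx'])/i['fx']*d,(v-i['cy'])/i['fy']*d,d],-1)
    T=np.array(i['pose']); W=X@T[:3,:3].T+T[:3,3]; W[d==0]=np.nan; return W
E
python3 - <<'E'
from h import *
print(get_obs())
snap('scene','s1'); snap('side','d1')
for n in('scene','side'): print(n,camera_info(n))
E
```

```text
{'t': 0.0, 'joint_pos': array([-1.11801041e+00,  2.38795071e-01, -1.42709013e-02,  1.31917982e+00,
        2.11573684e-05,  1.57078790e+00]), 'joint_vel': array([-0.00031083, -0.00184085, -0.00059629, -0.00014231, -0.00064964,
        0.001362  ]), 'effort': array([ 3.51125318e-04, -5.38779581e+01,  3.46440947e+01,  1.86315965e-02,
        6.55698659e-05,  1.51928612e-05]), 'tool_pos': array([ 229.49725264, -471.72058419,  230.66363784]), 'orientation': array([ 9.74481184e-01,  2.24468032e-01, -1.52364878e-04, -7.08615312e-04]), 'contact_force': array([ 0.43421123,  0.30168516, -0.02289785]), 'torque': array([-0.02001379,  0.01046217, -0.02275288]), 'finger_gap': 85.40163551664244}
scene {'fx': 365.83434478355946, 'fy': 365.83434478355946, 'cx': 251.7353256305849, 'cy': 190.702304251229, 'pose': array([[ 7.43122458e-01, -6.35535149e-01,  2.09437548e-01,
         2.99357419e+02],
       [-6.69093385e-01, -7.09983067e-01,  2.19631706e-01,
        -2.25231612e+02],
       [ 9.11344344e-03, -3.03346532e-01, -9.52836726e-01,
         1.14901693e+03],
       [ 0.00000000e+00,  0.00000000e+00,  0.00000000e+00,
         1.00000000e+00]])}
side {'fx': 397.6485211915306, 'fy': 397.6485211915306, 'cx': 248.7578959848957, 'cy': 196.47131129272694, 'pose': array([[-8.98020227e-01,  4.16183622e-01, -1.42656458e-01,
         7.22399899e+02],
       [ 4.39890269e-01,  8.54903464e-01, -2.75021124e-01,
         3.49889054e+02],
       [ 7.49821207e-03, -3.09727720e-01, -9.50795728e-01,
         1.32705941e+03],
       [ 0.00000000e+00,  0.00000000e+00,  0.00000000e+00,
         1.00000000e+00]])}
```

View pics/s1.png

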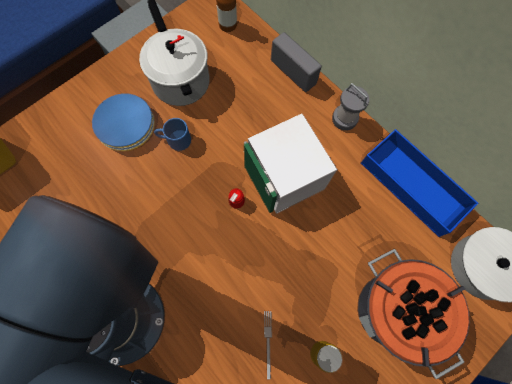

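View pics/d1.png

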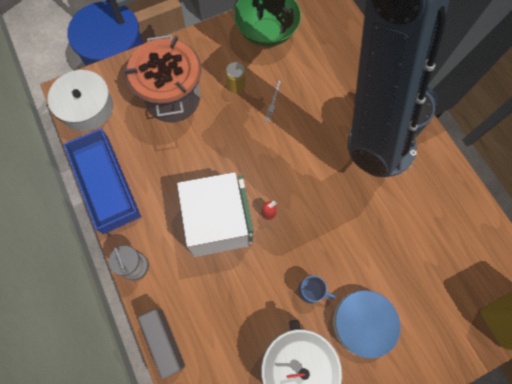

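The scene view shows the cupboard at about (290,160), its green door facing the robot and the white mark near (268,188). The red shaker is at (236,198), the fork at (268,345), the mug at (176,134) and the tin at (328,357).

```bash
python3 - <<'E'
from h import *
for n,f in(('scene','s1'),('side','d1')):
    p=cv2.imread(f'pics/{f}.png'); d=np.load(f'pics/{f}.npy'); W=pts(n,d)
    c=(p.min(-1)>150)&(abs(W[...,2]-190)<8)
    k,l,s,_=cv2.connectedComponentsWithStats(c.astype(np.uint8)); b=1+s[1:,4].argmax()
    P=W[l==b]; r=cv2.minAreaRect(P[:,:2].astype(np.float32)); print(n,'top',r,P[:,2].mean(),'\n',cv2.boxPoints(r))
    hsv=cv2.cvtColor(p,cv2.COLOR_BGR2HSV)
    g=(hsv[...,0]>50)&(hsv[...,0]<90)&(hsv[...,1]>100)&(W[...,2]>180)&(W[...,2]<194)
    P=W[g]; print('door top',cv2.minAreaRect(P[:,:2].astype(np.float32)),len(P))
    r=((hsv[...,0]<6)|(hsv[...,0]>174))&(hsv[...,1]>150)&(W[...,2]>5)&(W[...,2]<90)
    k,l,s,cc=cv2.connectedComponentsWithStats(r.astype(np.uint8))
    for b in range(1,k):
        if s[b,4]>40:
            P=W[l==b]; t=P[P[:,2]>68]; print('red',cc[b],s[b,4],t.mean(0) if len(t) else 0, P.min(0),P.max(0))
    cy,cx=(198,236) if n=='scene' else (209,269)
    crop=p[max(0,cy-75):cy+75,cx-60:cx+120] if n=='scene' else p[cy-75:cy+75,cx-100:cx+60]
    cv2.imwrite(f'pics/{f}c.png',cv2.resize(crop,None,fx=4,fy=4,interpolation=2))
E
```

```text
scene top ((668.3999633789062, 3.42669677734375), (199.3317413330078, 180.40484619140625), 75.19975280761719) 191.98031386755065 
 [[ 555.7306    -69.89029 ]
 [ 730.15     -115.974686]
 [ 781.06934    76.74368 ]
 [ 606.6499    122.82808 ]]
door top ((569.088623046875, 28.641098022460938), (176.8887481689453, 13.658839225769043), 74.9287109375) 240
red [236.49261084 198.00492611] 203 [493.33062198  47.48813298  74.72590091] [465.7843018   22.79239809   5.56499444] [511.18279679  68.34316663  81.57434632]
side top ((667.687255859375, 3.6716690063476562), (201.62123107910156, 179.46690368652344), 75.39930725097656) 189.88254985274244 
 [[ 555.43915   -71.26328 ]
 [ 729.1104   -116.50349 ]
 [ 779.93536    78.60662 ]
 [ 606.2641    123.846825]]
door top ((0.0, 0.0), (0.0, 0.0), 0.0) 0
red [269.184 210.568] 125 [496.03417442  51.2499473   72.7682221 ] [470.01803423  30.12077791  14.63433963] [511.05156263  73.15306933  79.49138463]
```

```bash
python3 - <<'E'
from h import *
W=pts('scene',np.load('pics/s1.npy'))
for nm,(u,v) in dict(mug=(176,134),plates=(125,118),cook=(175,60),fork1=(267,314),fork2=(268,376),tin=(328,357),jiko=(418,310),mughandle=(160,134),knob=(186,88)).items(): print(nm,W[v-1:v+2,u-1:u+2].reshape(-1,3).mean(0).round())
E
```

```text
mug [493. 364.   6.]
plates [396. 507.  42.]
cook [628. 493. 158.]
fork1 [ 328. -277.    4.]
fork2 [ 217. -401.    6.]
tin [ 372. -458.  102.]
jiko [nan nan nan]
mughandle [451. 396.  15.]
knob [597. 407. 130.]
```

```bash
cat >> h.py <<'E'
from scipy.spatial.transform import Rotation as R, Slerp
O=np.array([663.2,4.8]); A=np.deg2rad(-14.75); CX=np.array([np.cos(A),np.sin(A)]); CY=np.array([-np.sin(A),np.cos(A)])
def c2w(x,y,z): return np.r_[O+x*CX+y*CY,z]
def w2c(p): return np.r_[(p[:2]-O)@CX,(p[:2]-O)@CY,p[2]]
def Rc(yaw,tilt=0): # tool down, tool x at yaw deg in cupboard frame; tilt about tool y
    a=np.deg2rad(yaw)+A; x=np.r_[np.cos(a),np.sin(a),0]; z=np.r_[0,0,-1.]
    return R.from_matrix(np.c_[x,np.cross(z,x),z])*R.from_euler('y',tilt,degrees=True)
def plan(p,Rt,n):
    o=get_obs(); p0=np.array(o['tool_pos']); R0=R.from_quat(o['orientation'])
    S=Slerp([0,1],R.concatenate([R0,Rt])); 
    print('now cup',w2c(p0).round(1),'yaw/tilt',(Rc(0).inv()*R0).as_rotvec(degrees=True).round(1))
    off=[];rot=[]
    for i in range(n):
        Ra,Rb=S(i/n),S((i+1)/n)
        off.append((Ra.inv().apply((p-p0)/n)/10).round(2).tolist()); rot.append((Ra.inv()*Rb).as_rotvec(degrees=True).round(1).tolist())
    print(off);print(rot)
E
python3 - <<'E'
from h import *
print(get_obs()['t'],w2c(np.r_[494,49,37]))
plan(c2w(-175,62,220),Rc(90,0),16)
for t in(8,-8): print(Rc(90,t).as_matrix()[:,2]@np.r_[CY,0])
E
```

```text
0.1 [-174.87757897   -0.33521914   37.        ]
now cup [-298.1 -571.3  230.7] yaw/tilt [  0.1  -0.  -40.7]
[[3.16, -2.5, 0.07], [3.29, -2.33, 0.07], [3.41, -2.15, 0.07], [3.52, -1.96, 0.07], [3.62, -1.77, 0.07], [3.71, -1.57, 0.07], [3.79, -1.37, 0.07], [3.86, -1.16, 0.07], [3.92, -0.95, 0.07], [3.96, -0.74, 0.07], [4.0, -0.53, 0.07], [4.02, -0.31, 0.07], [4.03, -0.09, 0.07], [4.03, 0.12, 0.07], [4.02, 0.34, 0.07], [3.99, 0.56, 0.07]]
[[-0.0, -0.0, -3.1], [-0.0, -0.0, -3.1], [-0.0, -0.0, -3.1], [-0.0, -0.0, -3.1], [-0.0, -0.0, -3.1], [-0.0, -0.0, -3.1], [-0.0, -0.0, -3.1], [-0.0, -0.0, -3.1], [-0.0, -0.0, -3.1], [-0.0, -0.0, -3.1], [-0.0, -0.0, -3.1], [-0.0, -0.0, -3.1], [-0.0, -0.0, -3.1], [-0.0, -0.0, -3.1], [-0.0, -0.0, -3.1], [-0.0, -0.0, -3.1]]
0.13917310096006547
-0.13917310096006547
```

Request:
step_arm --offset '[[3.2,-2.5,0.07],[3.3,-2.3,0.07],[3.4,-2.15,0.07],[3.5,-2.0,0.07],[3.6,-1.8,0.07],[3.7,-1.6,0.07],[3.8,-1.4,0.07],[3.9,-1.2,0.07]]' --delta_rot '[[0,0,-3.1],[0,0,-3.1],[0,0,-3.1],[0,0,-3.1],[0,0,-3.1],[0,0,-3.1],[0,0,-3.1],[0,0,-3.1]]' --fingers '[0.42,0.42,0.42,0.42,0.42,0.42,0.42,0.42]'

```text
t: 0.9
tool_pos: [368.5, -172.5, 222.3]
orientation: [0.902, 0.432, -0.001, -0.002]
contact_force: [0.1, -0.5, -0.2]
finger_gap: 36.0
```

```bash
python3 - <<'E'
from h import *
plan(c2w(-175,66,200),Rc(90,-8),10)
E
```

```text
now cup [-239.8 -246.5  222.3] yaw/tilt [  0.2  -0.1 -65.9]
[[3.12, -0.68, 0.23], [3.15, -0.55, 0.18], [3.17, -0.42, 0.14], [3.18, -0.29, 0.09], [3.2, -0.15, 0.05], [3.2, -0.02, 0.0], [3.2, 0.11, -0.04], [3.19, 0.25, -0.09], [3.17, 0.38, -0.13], [3.15, 0.52, -0.17]]
[[-0.2, -0.8, -2.4], [-0.2, -0.8, -2.4], [-0.2, -0.8, -2.4], [-0.2, -0.8, -2.4], [-0.2, -0.8, -2.4], [-0.2, -0.8, -2.4], [-0.2, -0.8, -2.4], [-0.2, -0.8, -2.4], [-0.2, -0.8, -2.4], [-0.2, -0.8, -2.4]]
```

Request:
step_arm --offset '[[3.1,-0.7,0.2],[3.15,-0.55,0.2],[3.2,-0.4,0.15],[3.2,-0.3,0.1],[3.2,-0.15,0.05],[3.2,0,0],[3.2,0.1,-0.05],[3.2,0.25,-0.1],[3.2,0.4,-0.15],[3.2,0.5,-0.2]]' --delta_rot '[[0,-0.8,-2.4],[0,-0.8,-2.4],[0,-0.8,-2.4],[0,-0.8,-2.4],[0,-0.8,-2.4],[0,-0.8,-2.4],[0,-0.8,-2.4],[0,-0.8,-2.4],[0,-0.8,-2.4],[0,-0.8,-2.4]]' --fingers '[0.42,0.42,0.42,0.42,0.42,0.42,0.42,0.42,0.42,0.42]'

```text
t: 1.9
tool_pos: [511.0, 130.2, 197.7]
orientation: [0.784, 0.617, -0.066, 0.029]
contact_force: [0.1, -0.5, -0.0]
finger_gap: 36.1
```

```bash
python3 - <<'E'
from h import *
plan(c2w(-175,66,14),Rc(90,-8),8)
E
```

```text
now cup [-179.1   82.6  197.7] yaw/tilt [ -4.8  -7.9 -91. ]
[[0.11, 0.13, 2.3], [0.11, 0.12, 2.3], [0.11, 0.11, 2.3], [0.11, 0.1, 2.3], [0.11, 0.09, 2.3], [0.11, 0.08, 2.3], [0.11, 0.07, 2.3], [0.11, 0.06, 2.3]]
[[-0.2, 0.0, 0.2], [-0.2, 0.0, 0.2], [-0.2, 0.0, 0.2], [-0.2, 0.0, 0.2], [-0.2, 0.0, 0.2], [-0.2, 0.0, 0.2], [-0.2, 0.0, 0.2], [-0.2, 0.0, 0.2]]
```

Request:
step_arm --offset '[[0.1,0.1,2.3],[0.1,0.1,2.3],[0.1,0.1,2.3],[0.1,0.1,2.3],[0.1,0.1,2.3],[0.1,0.1,2.3],[0.1,0.05,1.9],[0,0,0]]' --delta_rot '[[-0.2,0,0.2],[-0.2,0,0.2],[-0.2,0,0.2],[-0.2,0,0.2],[-0.2,0,0.2],[-0.2,0,0.2],[0,0,0],[0,0,0]]' --fingers '[0.42,0.42,0.42,0.42,0.42,0.42,0.42,0.42]'

```text
t: 2.7
tool_pos: [510.4, 120.1, 31.7]
orientation: [0.787, 0.612, -0.06, 0.038]
contact_force: [-0.5, 0.1, -0.3]
finger_gap: 35.9
```

```bash
python3 - <<'E'
from h import *
o=get_obs();print(o['tool_pos'],o['contact_force'],w2c(o['tool_pos']))
snap('scene','s2');p,_=snap('side','d2')
cv2.imwrite('pics/d2c.png',cv2.resize(p[130:290,170:370],None,fx=4,fy=3.7))
E
```

```text
[510.44647222 120.14497079  31.72483837] [-0.49824513  0.1460148  -0.25755232] [-177.08673298   72.65253981   31.72483837]
```

View pics/d2c.png

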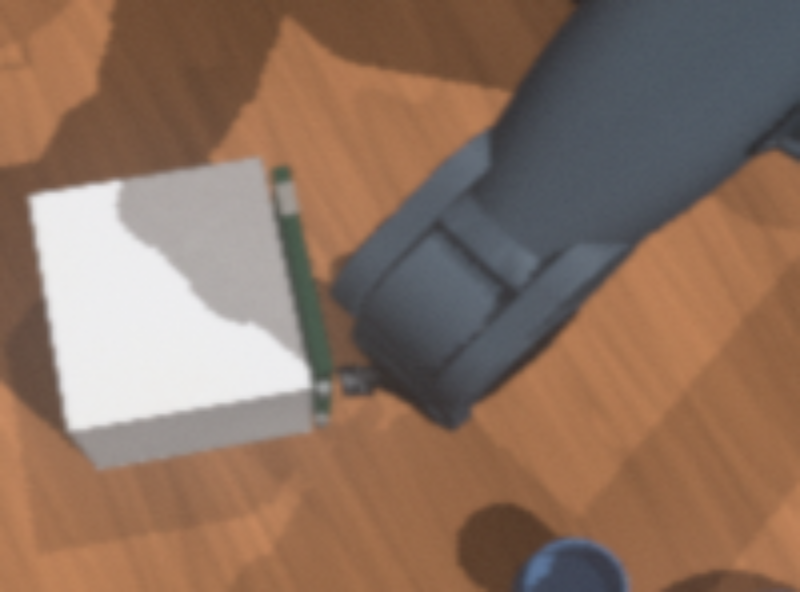

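View pics/s2.png

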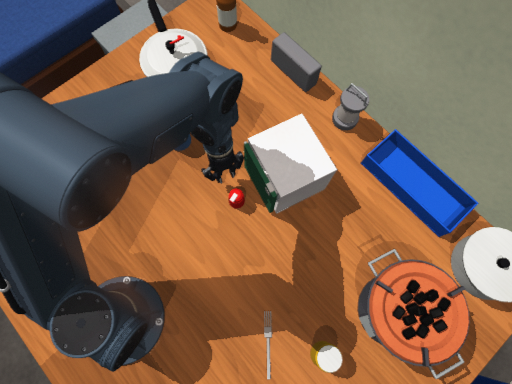

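The scene view shows the fingers at about (222,170), straddling the line behind the shaker at (236,198) and clear of the door. Next I lower them and push.

```bash
python3 - <<'E'
from h import *
plan(c2w(-175,66,15),Rc(90,-8),1)
o=get_obs(); R0=R.from_quat(o['orientation'])
print(R0.inv().apply(np.r_[-CY*10,0])/10, R0.inv().apply(np.r_[CX*10,0])/10)
E
```

```text
now cup [-175.8   73.6   33.9] yaw/tilt [ -5.8  -6.8 -90.3]
[[-0.49, 0.09, 1.98]]
[[-0.6, 0.0, 0.5]]
[-0.99019354 -0.0078276   0.13948293] [-0.00942801  0.99989705 -0.01081679]
```

Request:
step_arm --offset '[[-0.2,0.1,1.0],[-0.2,0,0.9],[0,0,0.1],[-1.5,0,0.21],[-1.5,0,0.21],[-1.0,0,0.14],[0,0,0]]' --delta_rot '[[0,0,0],[0,0,0],[0,0,0],[0,0,0],[0,0,0],[0,0,0],[0,0,0]]' --fingers '[0.42,0.42,0.42,0.42,0.42,0.42,0.42]'

```text
t: 3.5
tool_pos: [502.2, 71.7, 16.3]
orientation: [0.788, 0.612, -0.056, 0.039]
contact_force: [0.5, 0.6, 0.1]
finger_gap: 36.0
```

```bash
python3 - <<'E'
from h import *
plan(c2w(-175,-115,15),Rc(90,-8),10)
o=get_obs();print(o['contact_force'])
E
```

```text
now cup [-172.7   23.7   16.3] yaw/tilt [ -5.9  -6.5 -90.3]
[[-1.37, -0.03, 0.2], [-1.37, -0.03, 0.2], [-1.37, -0.03, 0.2], [-1.37, -0.03, 0.2], [-1.37, -0.03, 0.2], [-1.37, -0.03, 0.2], [-1.37, -0.03, 0.2], [-1.37, -0.03, 0.2], [-1.37, -0.02, 0.21], [-1.37, -0.02, 0.21]]
[[-0.0, -0.0, 0.1], [-0.0, -0.0, 0.1], [-0.0, -0.0, 0.1], [-0.0, -0.0, 0.1], [-0.0, -0.0, 0.1], [-0.0, -0.0, 0.1], [-0.0, -0.0, 0.1], [-0.0, -0.0, 0.1], [-0.0, -0.0, 0.1], [-0.0, -0.0, 0.1]]
[0.53473057 0.60891274 0.08328821]
```

Contact is about due, so I push gently, 10 mm per row.

Request:
step_arm --offset '[[-0.8,0,0.11],[-0.9,0,0.13],[-1.0,0,0.14],[-1.0,0,0.14],[-1.0,0,0.14],[-1.0,0,0.14]]' --delta_rot '[[0,0,0],[0,0,0],[0,0,0],[0,0,0],[0,0,0],[0,0,0]]' --fingers '[0.42,0.42,0.42,0.42,0.42,0.42]'

```text
t: 4.1
tool_pos: [487.7, 12.2, 16.7]
orientation: [0.787, 0.613, -0.055, 0.039]
contact_force: [0.1, 0.7, -0.4]
finger_gap: 36.0
```

```bash
python3 - <<'E'
from h import *
p,d=snap('side','d3');q,_=snap('scene','s3')
cv2.imwrite('pics/c3.png',np.hstack([cv2.resize(p[130:280,190:340],None,fx=2.6,fy=2.6),cv2.resize(q[120:270,170:320],None,fx=2.6,fy=2.6)]))
plan(c2w(-175,-115,15),Rc(90,-8),10)
E
```

```text
now cup [-171.9  -38.1   16.7] yaw/tilt [ -5.9  -6.4 -90.3]
[[-0.76, -0.04, 0.12], [-0.76, -0.04, 0.12], [-0.76, -0.04, 0.12], [-0.76, -0.03, 0.12], [-0.76, -0.03, 0.12], [-0.76, -0.03, 0.12], [-0.76, -0.03, 0.12], [-0.76, -0.03, 0.12], [-0.76, -0.03, 0.12], [-0.76, -0.03, 0.12]]
[[-0.0, -0.0, 0.0], [-0.0, -0.0, 0.0], [-0.0, -0.0, 0.0], [-0.0, -0.0, 0.0], [-0.0, -0.0, 0.0], [-0.0, -0.0, 0.0], [-0.0, -0.0, 0.0], [-0.0, -0.0, 0.0], [-0.0, -0.0, 0.0], [-0.0, -0.0, 0.0]]
```

View pics/c3.png

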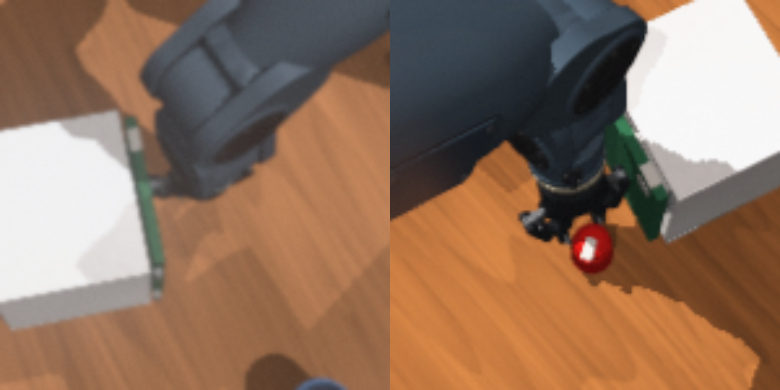

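The shaker is seated against the fingers and upright, at about (247,215) in the scene picture. I carry on pushing.

Request:
step_arm --offset '[[-1.0,-0.05,0.15],[-1.0,-0.05,0.15],[-1.0,-0.05,0.15],[-1.0,-0.05,0.15],[-1.0,-0.05,0.15],[-1.0,-0.05,0.14],[-0.8,-0.05,0.11],[-0.6,0,0.08],[-0.3,0,0.04],[0,0,0]]' --delta_rot '[[0,0,0],[0,0,0],[0,0,0],[0,0,0],[0,0,0],[0,0,0],[0,0,0],[0,0,0],[0,0,0],[0,0,0]]' --fingers '[0.42,0.42,0.42,0.42,0.42,0.42,0.42,0.42,0.42,0.42]'

```text
t: 5.2
tool_pos: [463.5, -69.1, 16.5]
orientation: [0.788, 0.612, -0.055, 0.039]
contact_force: [-0.2, 2.0, 2.0]
finger_gap: 35.7
```

```bash
cat >> h.py <<'E'
def red(n,p,d):
    W=pts(n,d);hsv=cv2.cvtColor(p,cv2.COLOR_BGR2HSV)
    r=((hsv[...,0]<6)|(hsv[...,0]>174))&(hsv[...,1]>150)&(W[...,2]>60)&(W[...,2]<90)&(abs(W[...,0]-470)<120)&(abs(W[...,1])<200)
    P=W[r]; c=np.median(P,0); print(n,len(P),c,'cup',w2c(c),'dist hinge',np.hypot(*(w2c(c)[:2]-[-90,90])))
E
python3 - <<'E'
from h import *
q,d=snap('scene','s4');red('scene',q,d)
cv2.imwrite('pics/c4.png',cv2.resize(q[120:270,170:320],None,fx=3,fy=3))
plan(c2w(-175,-80,15),Rc(90,-8),3)
E
```

```text
scene 125 [459.22703124 -93.93249373  74.73983725] cup [-172.11374583 -147.41077233   74.73983725] dist hinge 251.21015519539972
now cup [-174.3 -122.2   16.4] yaw/tilt [ -5.9  -6.3 -90.3]
[[1.4, -0.01, -0.14], [1.4, -0.02, -0.14], [1.4, -0.02, -0.15]]
[[-0.1, -0.1, 0.1], [-0.1, -0.1, 0.1], [-0.1, -0.1, 0.1]]
```

View pics/c4.png

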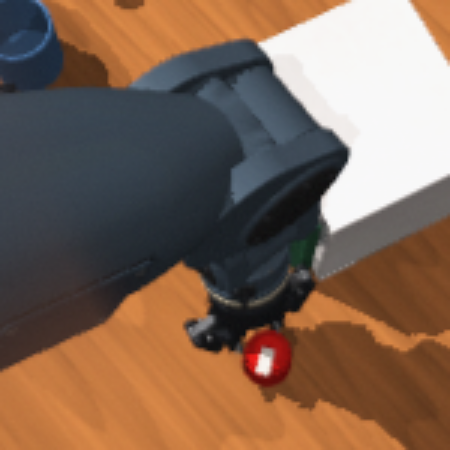

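The shaker is upright, 251 mm from the hinge axis. I back off and rise.

Request:
step_arm --offset '[[1.4,0,-0.15],[1.4,0,-0.15],[1.4,0,-0.15],[0.4,0.0,-3],[0.4,0,-4],[0.4,0,-4],[0.4,0,-4],[0,0,0]]' --delta_rot '[[0,0,0],[0,0,0],[0,0,0],[0,0,0],[0,0,0],[0,0,0],[0,0,0],[0,0,0]]' --fingers '[0.42,0.42,0.42,0.42,0.42,0,0,0]'

```text
t: 6.05
tool_pos: [483.9, 18.9, 164.7]
orientation: [0.786, 0.614, -0.057, 0.038]
contact_force: [0.8, 0.2, -1.2]
finger_gap: 0.3
```

```bash
python3 - <<'E'
from h import *
q,d=snap('scene','s5');red('scene',q,d)
plan(c2w(-150,-60,156),Rc(90)*R.from_euler('x',-8,degrees=True),4)
o=get_obs(); print(o['contact_force'],o['t'])
E
```

```text
scene 124 [458.95000032 -94.09843525  75.25565789] cup [-172.33939842 -147.64177801   75.25565789] dist hinge 251.50226875507397
now cup [-178.   -32.6  162.5] yaw/tilt [ -5.7  -6.8 -90.6]
[[-0.67, 0.69, 0.25], [-0.67, 0.69, 0.25], [-0.67, 0.68, 0.25], [-0.68, 0.68, 0.26]]
[[-2.2, 2.0, 0.3], [-2.2, 2.0, 0.3], [-2.2, 2.0, 0.3], [-2.2, 2.0, 0.3]]
[ 0.03990067  0.70238272 -0.25502978] 6.1
```

Request:
step_arm --offset '[[-0.7,0.7,0.2],[-0.7,0.7,0.2],[-0.7,0.7,0.25],[-0.7,0.7,0.25],[0,0,0]]' --delta_rot '[[-2.2,2,0.3],[-2.2,2,0.3],[-2.2,2,0.3],[-2.2,2,0.3],[0,0,0]]' --fingers '[0,0,0,0,0]'

```text
t: 6.6
tool_pos: [501.6, -11.9, 151.0]
orientation: [0.788, 0.612, 0.044, 0.053]
contact_force: [0.5, 0.2, 0.1]
finger_gap: -0.1
```

```bash
python3 - <<'E'
from h import *
q,d=snap('scene','s6')
cv2.imwrite('pics/c6.png',cv2.resize(q[100:250,190:340],None,fx=3,fy=3))
plan(c2w(-125,-60,157),Rc(90)*R.from_euler('x',-8,degrees=True),2)
o=get_obs(); print(o['contact_force'],o['t'])
W=R.from_quat(o['orientation']); print(W.inv().apply(np.r_[CX,0]),W.as_matrix()[:,2]@np.r_[CX,0],W.as_matrix()[:,2]@np.r_[CY,0])
E
```

```text
now cup [-152.1  -56.9  151. ] yaw/tilt [ -5.9   6.4 -90.3]
[[-0.16, 1.38, -0.11], [-0.16, 1.38, -0.11]]
[[-0.1, -0.1, 0.2], [-0.1, -0.1, 0.2]]
[ 0.19176632 -0.26664975  0.67807223] 6.65
[-0.00872304  0.9906582   0.13608905] 0.13608905235813165 0.005177984027898115
```

View pics/c6.png

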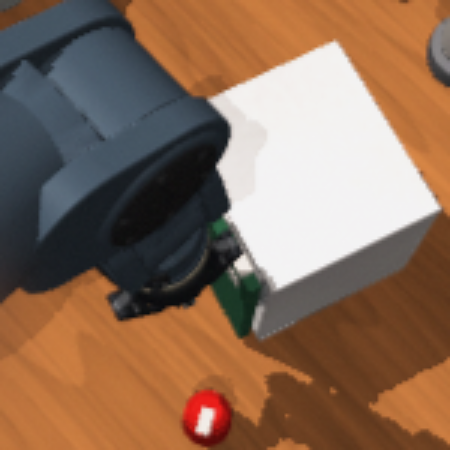

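```bash
python3 - <<'E'
from h import *
d=np.load('pics/s6.npy');W=pts('scene',d)
for x,y in((235,240),(225,250),(235,248),(125,305),(118,300),(130,312),(205,280)): 
    w=W[100+y//3,190+x//3]; print((x,y),w2c(w).round())
E
```

```text
(235, 240) [-104.  -58.  252.]
(225, 250) [-115.  -62.  252.]
(235, 248) [-107.  -63.  253.]
(125, 305) [-214.  -63.  245.]
(118, 300) [-217.  -57.  240.]
(130, 312) [-212.  -70.  234.]
(205, 280) [-151.  -90.  298.]
```

```bash
python3 - <<'E'
from h import *
plan(c2w(-145,-60,156),Rc(0,8),12)
E
```

```text
now cup [-152.1  -56.9  151. ] yaw/tilt [ -5.9   6.4 -90.3]
[[-0.03, 0.06, -0.03], [-0.02, 0.07, -0.03], [-0.01, 0.07, -0.03], [0.0, 0.07, -0.03], [0.01, 0.07, -0.03], [0.02, 0.07, -0.03], [0.03, 0.06, -0.03], [0.04, 0.06, -0.03], [0.04, 0.05, -0.03], [0.05, 0.05, -0.03], [0.06, 0.04, -0.03], [0.06, 0.03, -0.03]]
[[-0.0, -0.0, 7.5], [-0.0, -0.0, 7.5], [-0.0, -0.0, 7.5], [-0.0, -0.0, 7.5], [-0.0, -0.0, 7.5], [-0.0, -0.0, 7.5], [-0.0, -0.0, 7.5], [-0.0, -0.0, 7.5], [-0.0, -0.0, 7.5], [-0.0, -0.0, 7.5], [-0.0, -0.0, 7.5], [-0.0, -0.0, 7.5]]
```

Request:
step_arm --offset '[[0,0,-0.05],[0,0,-0.05],[0,0,-0.05],[0,0,-0.05],[0,0,-0.05],[0,0,-0.05],[0,0,-0.05],[0,0,-0.05],[0,0,0],[0,0,0]]' --delta_rot '[[0,0,8.2],[0,0,8.2],[0,0,8.2],[0,0,8.2],[0,0,8.2],[0,0,8.2],[0,0,8.2],[0,0,8.2],[0,0,8.2],[0,0,8.2]]' --fingers '[0,0,0,0,0,0,0,0,0,0]'

```text
t: 7.65
tool_pos: [495.4, -40.3, 147.7]
orientation: [0.998, -0.042, 0.055, -0.003]
contact_force: [2.0, -0.8, 0.4]
finger_gap: -0.1
```

```bash
python3 - <<'E'
from h import *
plan(c2w(-130,-60,157),Rc(0,8),3)
o=get_obs(); print(o['contact_force'],o['t'],o['joint_pos'].round(2))
E
```

```text
now cup [-150.8  -86.4  147.7] yaw/tilt [ 1.1  6.3 -9.9]
[[0.86, -0.75, -0.21], [0.82, -0.79, -0.21], [0.78, -0.84, -0.21]]
[[-0.6, 0.6, 3.3], [-0.6, 0.6, 3.3], [-0.6, 0.6, 3.3]]
[ 1.99218377 -0.83235306  0.41281475] 7.65 [-0.09  0.16 -0.35  0.96  0.01  3.14]
```

Request:
step_arm --offset '[[-0.2,0,-0.2],[-0.2,0,-0.2],[0,0,-0.1],[0,0,-0.1],[0,0,-0.1],[0,0,-0.1],[0,0,-0.1],[0,0,-0.1],[0,0,0],[0,0,0]]' --delta_rot '[[0,0,-8],[0,0,-8.2],[0,0,-8.2],[0,0,-8.2],[0,0,-8.2],[0,0,-8.2],[0,0,-8.2],[0,0,-8.2],[0,0,-8.2],[0,0,-8.2]]' --fingers '[0,0,0,0,0,0,0,0,0,0]'

```text
t: 8.65
tool_pos: [487.9, -35.8, 150.1]
orientation: [0.765, 0.642, 0.031, 0.028]
contact_force: [0.5, -0.4, 0.7]
finger_gap: -0.1
```

```bash
python3 - <<'E'
from h import *
plan(c2w(-145,-60,157),Rc(180,-8),12)
o=get_obs(); print(o['contact_force'],o['t'],o['joint_pos'].round(2))
E
```

```text
now cup [-159.2  -83.9  150.1] yaw/tilt [ -3.    4.4 -94.7]
[[0.19, 0.14, -0.04], [0.17, 0.16, -0.04], [0.15, 0.18, -0.04], [0.13, 0.2, -0.04], [0.1, 0.21, -0.04], [0.07, 0.22, -0.04], [0.04, 0.23, -0.04], [0.01, 0.23, -0.04], [-0.01, 0.23, -0.04], [-0.04, 0.23, -0.04], [-0.07, 0.22, -0.04], [-0.1, 0.21, -0.04]]
[[-0.1, -0.3, -7.1], [-0.1, -0.3, -7.1], [-0.1, -0.3, -7.1], [-0.1, -0.3, -7.1], [-0.1, -0.3, -7.1], [-0.1, -0.3, -7.1], [-0.1, -0.3, -7.1], [-0.1, -0.3, -7.1], [-0.1, -0.3, -7.1], [-0.1, -0.3, -7.1], [-0.1, -0.3, -7.1], [-0.1, -0.3, -7.1]]
[ 0.54765965 -0.43121358  0.73714422] 8.65 [-0.08  0.16 -0.33  0.99  0.    1.67]
```

Request:
step_arm --offset '[[0.2,0.15,-0.05],[0.2,0.15,-0.05],[0.15,0.2,-0.05],[0.15,0.2,-0.05],[0.1,0.2,-0.05],[0.1,0.2,-0.05],[0.05,0.2,-0.05],[0,0.2,-0.05],[0,0.2,-0.05],[0,0.2,-0.05]]' --delta_rot '[[0,-0.3,-8.2],[0,-0.3,-8.2],[0,-0.3,-8.2],[0,-0.3,-8.2],[0,-0.3,-8.2],[0,-0.3,-8.2],[0,-0.3,-8.2],[0,-0.3,-8.2],[0,-0.3,-8.2],[0,-0.3,-8.2]]' --fingers '[0,0,0,0,0,0,0,0,0,0]'

```text
t: 9.65
tool_pos: [499.4, -8.2, 148.3]
orientation: [0.123, 0.991, -0.019, 0.044]
contact_force: [0.7, 0.3, -1.1]
finger_gap: 0.2
```

```bash
python3 - <<'E'
from h import *
plan(c2w(-130,-60,157),Rc(180,-8),3)
o=get_obs(); print(o['contact_force'],o['t'],o['joint_pos'].round(2))
E
```

```text
now cup [-155.1  -54.3  148.3] yaw/tilt [  8.3   2.3 179.2]
[[-0.86, -0.21, -0.21], [-0.86, -0.2, -0.19], [-0.87, -0.2, -0.18]]
[[-0.5, -0.9, 0.2], [-0.5, -0.9, 0.2], [-0.5, -0.9, 0.2]]
[ 0.71575158  0.30860923 -1.10029905] 9.65 [ 0.01  0.18 -0.32  0.99 -0.05  0.26]
```

Request:
step_arm --offset '[[-0.9,-0.2,-0.3],[-0.9,-0.2,-0.3],[-0.5,-0.2,-0.3],[0,0,0]]' --delta_rot '[[-0.5,-1,0.2],[-0.5,-1,0.2],[-0.5,-1,0.2],[0,0,0]]' --fingers '[0,0,0,0]'

```text
t: 10.05
tool_pos: [520.9, -18.0, 159.2]
orientation: [0.13, 0.989, -0.008, 0.072]
contact_force: [0.4, 1.2, -0.3]
finger_gap: -0.0
```

```bash
python3 - <<'E'
from h import *
q,d=snap('scene','s7')
cv2.imwrite('pics/c7.png',cv2.resize(q[100:250,190:340],None,fx=4,fy=4))
plan(c2w(-120,-60,157),Rc(180,-8),3)
o=get_obs(); print(o['contact_force'],o['t'],o['joint_pos'].round(2))
W=R.from_quat(o['orientation']); print(W.inv().apply(np.r_[CX,0]),W.as_matrix()[:,2]@np.r_[CX,0],W.as_matrix()[:,2]@np.r_[CY,0])
E
```

```text
now cup [-132.   -58.2  159.1] yaw/tilt [-1.290e+01  1.000e-01 -1.793e+02]
[[-0.39, -0.06, 0.13], [-0.39, -0.06, 0.12], [-0.39, -0.06, 0.12]]
[[0.0, 0.1, -0.1], [0.0, 0.1, -0.1], [0.0, 0.1, -0.1]]
[-0.11233723 -0.34565295  0.0953015 ] 10.1 [-0.01  0.17 -0.31  0.95 -0.03  0.24]
[-0.98964182  0.00351563  0.14351552] 0.14351551860819212 0.0013160005363709944
```

View pics/c7.png

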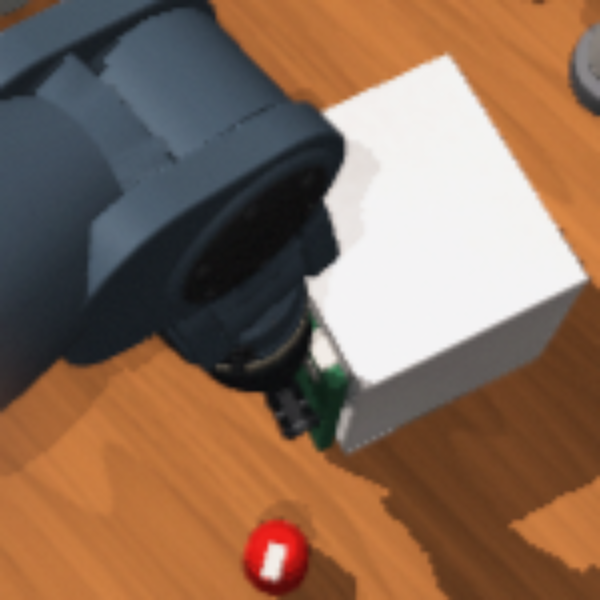

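The fingers are in front of the pad and square to the door. The white mark is at (322,345) in this crop, the shaker is clear of everything. I approach in small steps.

Request:
step_arm --offset '[[-0.6,-0.1,0.1],[-0.4,0,0.08],[-0.2,0,0.03],[0,0,0]]' --delta_rot '[[0,0,0],[0,0,0],[0,0,0],[0,0,0]]' --fingers '[0,0,0,0]'

```text
t: 10.5
tool_pos: [533.0, -22.9, 158.6]
orientation: [0.131, 0.989, -0.008, 0.071]
contact_force: [0.2, 0.0, -0.1]
finger_gap: 0.0
```

```bash
python3 - <<'E'
from h import *
o=get_obs(); print(w2c(o['tool_pos']),o['contact_force'],o['contact_force'][:2]@CX)
E
```

```text
[-118.89966473  -59.90001865  158.61449344] [ 0.22144241  0.04602483 -0.09309223] 0.2024269748791615
```

Request:
step_arm --offset '[[-0.2,0,0.03],[-0.2,0,0.03],[0,0,0]]' --delta_rot '[[0,0,0],[0,0,0],[0,0,0]]' --fingers '[0,0,0]'

```text
t: 10.8
tool_pos: [537.1, -23.9, 158.3]
orientation: [0.132, 0.989, -0.008, 0.071]
contact_force: [-0.7, -0.4, -0.0]
finger_gap: 0.1
```

```bash
python3 - <<'E'
from h import *
o=get_obs(); print(w2c(o['tool_pos']),o['contact_force'],o['contact_force'][:2]@CX)
E
```

```text
[-114.67186947  -59.91099806  158.30358166] [-0.7288275  -0.43784982 -0.02851588] -0.5933322562914869
```

Request:
step_arm --offset '[[-0.2,0,0.03],[-0.2,0,0.03],[0,0,0]]' --delta_rot '[[0,0,0],[0,0,0],[0,0,0]]' --fingers '[0,0,0]'

```text
t: 11.1
tool_pos: [538.7, -24.5, 157.9]
orientation: [0.131, 0.989, -0.008, 0.069]
contact_force: [-1.0, -0.3, 0.3]
finger_gap: 0.2
```

```bash
python3 - <<'E'
from h import *
o=get_obs(); print(w2c(o['tool_pos']),o['contact_force'],o['contact_force'][:2]@CX)
E
```

```text
[-112.93399307  -60.04618079  157.89419458] [-1.04925749 -0.27630996  0.28063983] -0.9443311437233645
```

Request:
step_arm --offset '[[-0.3,0,0.04],[-0.3,0,0.04],[-0.3,0,0.04]]' --delta_rot '[[0,0,0],[0,0,0],[0,0,0]]' --fingers '[0,0,0]'

```text
t: 11.4
tool_pos: [541.5, -25.5, 157.2]
orientation: [0.131, 0.989, -0.008, 0.063]
contact_force: [-19.5, 5.7, 14.8]
finger_gap: 0.3
```

```bash
python3 - <<'E'
from h import *
o=get_obs(); print(w2c(o['tool_pos']),o['contact_force'],o['contact_force'][:2]@CX)
E
```

```text
[-109.93145993  -60.30031619  157.17674987] [-19.53472626   5.74379682  14.83952552] -20.35335955676614
```

The force is 20 N, well above the 7 N catch, so the door is at its stop. I draw back.

Request:
step_arm --offset '[[2,0,-0.3],[3,0,-0.4],[3,0,-0.4],[3,0,-0.4],[0,0,0],[0,0,0],[0,0,0]]' --delta_rot '[[0,0,0],[0,0,0],[0,0,0],[0,0,0],[0,0,0],[0,0,0],[0,0,0]]' --fingers '[0,0,0,0,0,0,0]'

```text
t: 12.1
tool_pos: [432.6, 4.3, 158.0]
orientation: [0.13, 0.989, -0.007, 0.064]
contact_force: [-0.9, 0.3, 0.2]
finger_gap: 0.6
```

```bash
python3 - <<'E'
from h import *
q,d=snap('scene','s8'); p,e=snap('side','d8')
cv2.imwrite('pics/c8.png',np.hstack([cv2.resize(q[100:250,190:340],(390,390)),cv2.resize(p[130:280,140:290],(390,390))]))
for n,p,d in(('scene',q,d),('side',p,e)):
    W=pts(n,d);hsv=cv2.cvtColor(p,cv2.COLOR_BGR2HSV)
    g=(hsv[...,0]>50)&(hsv[...,0]<90)&(hsv[...,1]>100)&(W[...,2]>178)&(W[...,2]<196)&(abs(W[...,0]-540)<120)&(abs(W[...,1])<200)
    P=W[g]; 
    if len(P)>20:
        r=cv2.minAreaRect(P[:,:2].astype(np.float32)); print(n,len(P),r); print(np.array([w2c(np.r_[b,0])[:2] for b in cv2.boxPoints(r)]).round())
o=get_obs(); print(w2c(o['tool_pos']),o['contact_force'],o['t'])
E
```

```text
scene 235 ((542.9111328125, 42.90655517578125), (176.6951904296875, 13.343832015991211), 56.086341857910156)
[[-161.  -75.]
 [-149.  -79.]
 [ -91.   87.]
 [-103.   92.]]
[-222.5445883   -59.17960746  157.92623207] [-0.82570113 -0.88401472  0.09228587] 12.2
```

View pics/c8.png

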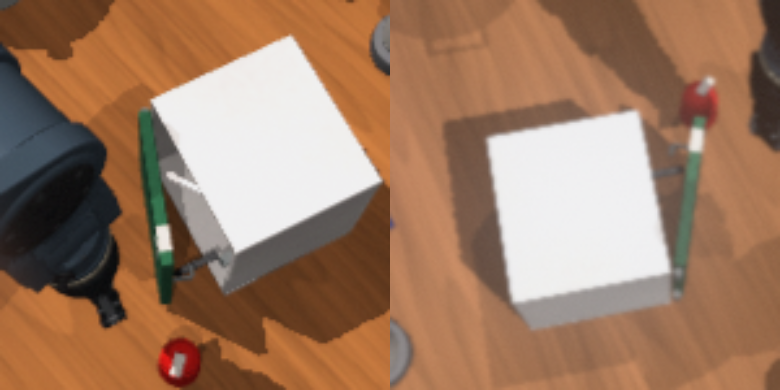

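The catch has let go. The door stands at about 0.34 rad with its free edge at cupboard-frame (-149,-79), and there is no contact on the fingers. The shaker is beyond its swing. I go over the top and put a finger behind the door.

```bash
python3 - <<'E'
from h import *
plan(c2w(-222,-59,240),Rc(160),4)
E
```

```text
now cup [-222.5  -59.2  157.9] yaw/tilt [ -11.6    0.2 -179.3]
[[-0.28, 0.01, -2.03], [-0.21, 0.02, -2.04], [-0.14, 0.02, -2.05], [-0.08, 0.02, -2.05]]
[[0.4, 1.8, 4.9], [0.4, 1.8, 4.9], [0.4, 1.8, 4.9], [0.4, 1.8, 4.9]]
```

Request:
step_arm --offset '[[-0.3,0,-2.1],[-0.2,0,-2.1],[-0.1,0,-2.1],[-0.1,0,-2.1],[0,0,-0.4],[0,0,0]]' --delta_rot '[[0.4,1.8,5],[0.4,1.8,5],[0.4,1.8,5],[0.4,1.8,5],[0,0,0],[0,0,0]]' --fingers '[0,0,0,0,0,0]'

```text
t: 12.8
tool_pos: [436.2, 2.7, 247.4]
orientation: [0.308, 0.951, -0.002, -0.003]
contact_force: [-0.4, -0.1, -1.3]
finger_gap: 0.4
```

```bash
python3 - <<'E'
from h import *
plan(c2w(-114,-62,240),Rc(160),5)
E
```

```text
now cup [-219.   -59.9  247.4] yaw/tilt [   0.4   -0.4 -158.9]
[[-1.98, 0.72, 0.13], [-1.98, 0.71, 0.14], [-1.98, 0.7, 0.14], [-1.98, 0.69, 0.14], [-1.99, 0.69, 0.15]]
[[-0.1, -0.1, -0.2], [-0.1, -0.1, -0.2], [-0.1, -0.1, -0.2], [-0.1, -0.1, -0.2], [-0.1, -0.1, -0.2]]
```

Request:
step_arm --offset '[[-2,0.7,0],[-2,0.7,0],[-2,0.7,0],[-2,0.7,0],[-2,0.7,0],[0,0,0]]' --delta_rot '[[0,0,0],[0,0,0],[0,0,0],[0,0,0],[0,0,0],[0,0,0]]' --fingers '[0,0,0,0,0,0]'

```text
t: 13.4
tool_pos: [539.9, -28.4, 240.1]
orientation: [0.302, 0.953, -0.003, -0.004]
contact_force: [1.2, 0.8, 0.5]
finger_gap: -0.1
```

```bash
python3 - <<'E'
from h import *
plan(c2w(-114,-62,153),Rc(160),5)
q,d=snap('scene','s9');p,e=snap('side','d9')
cv2.imwrite('pics/c9.png',np.hstack([cv2.resize(q[100:250,190:340],(390,390)),cv2.resize(p[130:280,140:290],(390,390))]))
E
```

```text
now cup [-110.8  -63.5  240.1] yaw/tilt [   0.6   -0.6 -159.6]
[[0.06, 0.02, 1.74], [0.06, 0.02, 1.74], [0.06, 0.02, 1.74], [0.07, 0.01, 1.74], [0.07, 0.01, 1.74]]
[[-0.1, -0.1, -0.1], [-0.1, -0.1, -0.1], [-0.1, -0.1, -0.1], [-0.1, -0.1, -0.1], [-0.1, -0.1, -0.1]]
```

View pics/c9.png

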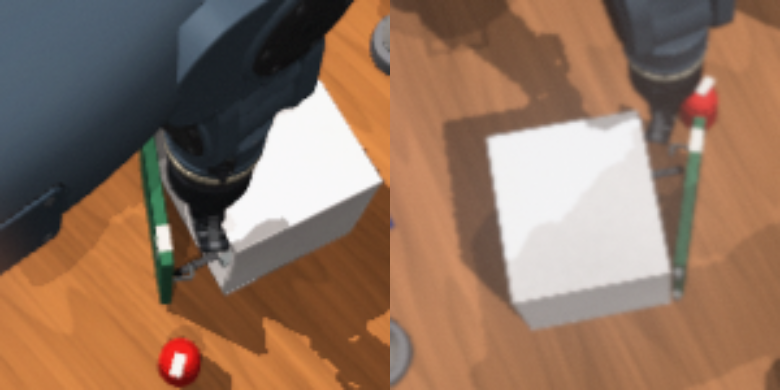

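The fingers hang over the gap between the shell and the door, at about (210,235) in the left crop. I descend.

Request:
step_arm --offset '[[0.1,0,1.8],[0.1,0,1.8],[0.1,0,1.8],[0.1,0,1.8],[0.05,0,1.6],[0,0,0]]' --delta_rot '[[0,0,0],[0,0,0],[0,0,0],[0,0,0],[0,0,0],[0,0,0]]' --fingers '[0,0,0,0,0,0]'

```text
t: 14.1
tool_pos: [526.6, -23.9, 149.1]
orientation: [0.299, 0.954, -0.003, -0.005]
contact_force: [-1.1, -0.0, 0.6]
finger_gap: -0.2
```

```bash
cat >> h.py <<'E'
def fing(th,r,b): # finger centre, b behind inner face
    return np.r_[-90-r*np.sin(th)+b*np.cos(th), 90-r*np.cos(th)-b*np.sin(th)]
def arc(th0,th1,r,b,z,n):
    o=get_obs(); p=np.array(o['tool_pos']); Rr=R.from_quat(o['orientation'])
    print('now cup',w2c(p).round(1),'F',o['contact_force'].round(1),'j',o['joint_pos'].round(2),o['t'])
    off=[]
    for k in range(1,n+1):
        t=th0+(th1-th0)*k/n; tp=c2w(*fing(t,r,b),z)
        Rt=Rc(180-np.rad2deg(t)); off.append((Rr.inv().apply(tp-p)/10).round(2).tolist())
        if k==1: print('rot1',(Rr.inv()*Rt).as_rotvec(degrees=True).round(1),'per row',np.rad2deg((th1-th0)/n))
        p,Rr=tp,Rt
    print(off)
E
python3 - <<'E'
from h import *
arc(.34,.7,150,12,155,10)
E
```

```text
now cup [-124.8  -62.5  149.1] F [-1.1 -0.   0.6] j [-0.04  0.29 -0.16  1.14 -0.    0.56] 14.1
rot1 [-0.5 -0.5  1.5] per row 2.062648062470963
[[1.16, 0.49, -0.59], [0.54, -0.03, 0.0], [0.54, -0.03, 0.0], [0.54, -0.03, 0.0], [0.54, -0.03, 0.0], [0.54, -0.03, 0.0], [0.54, -0.03, 0.0], [0.54, -0.03, 0.0], [0.54, -0.03, 0.0], [0.54, -0.03, 0.0]]
```

Request:
step_arm --offset '[[0.8,0.2,-0.1],[0.9,0.1,-0.1],[0.9,0,-0.1],[0.9,-0.03,0],[0.9,-0.03,0],[0.9,-0.03,0],[0.9,-0.03,0],[0.9,-0.03,0]]' --delta_rot '[[0,0,2],[0,0,3.4],[0,0,3.4],[0,0,3.4],[0,0,3.4],[0,0,3.4],[0,0,3.4],[0,0,3.4]]' --fingers '[0,0,0,0,0,0,0,0]'

```text
t: 14.9
tool_pos: [474.4, 29.1, 158.4]
orientation: [0.51, 0.86, -0.004, -0.001]
contact_force: [0.8, -1.1, -0.3]
finger_gap: 0.1
```

```bash
python3 - <<'E'
from h import *
q,d=snap('scene','s10')
cv2.imwrite('pics/c10.png',cv2.resize(q[100:250,170:320],None,fx=3,fy=3))
o=get_obs();c=w2c(o['tool_pos'])[:2]-[-90,90]; r=np.hypot(*c); th=np.arctan2(-c[0],-c[1]); print('r',r,'finger angle',th)
arc(th,th+.5,150,12,153,10)
E
```

```text
r 151.44375083789933 finger angle 0.7195914450600864
now cup [-189.8  -23.9  158.5] F [-0.8  0.7 -0.6] j [ 0.07  0.19 -0.26  1.12 -0.    1.14] 14.95
rot1 [-0.4  0.1 -2.7] per row 2.8647889756541165
[[-0.44, 0.15, 0.55], [0.75, -0.04, 0.0], [0.75, -0.04, 0.0], [0.75, -0.04, 0.0], [0.75, -0.04, 0.0], [0.75, -0.04, 0.0], [0.75, -0.04, 0.0], [0.75, -0.04, 0.0], [0.75, -0.04, 0.0], [0.75, -0.04, 0.0]]
```

View pics/c10.png

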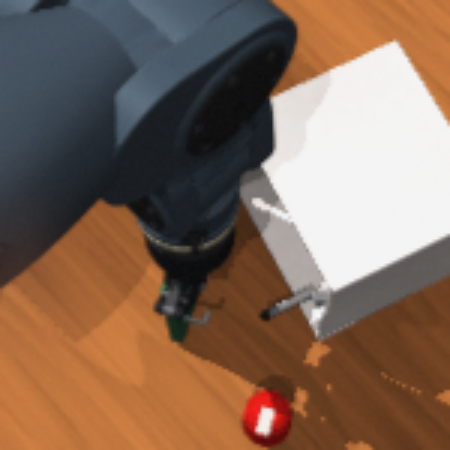

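The door is following the finger, with its free edge at (178,325) in the crop and an angle of about 0.8 rad. I carry on along the arc.

Request:
step_arm --offset '[[0.9,0,0.05],[0.9,0,0.05],[0.9,0,0.05],[0.9,-0.03,0.05],[0.9,-0.03,0.05],[0.9,-0.03,0.05],[0.9,-0.03,0.05],[0.9,-0.03,0.05]]' --delta_rot '[[0,0,3.4],[0,0,3.4],[0,0,3.4],[0,0,3.4],[0,0,3.4],[0,0,3.4],[0,0,3.4],[0,0,3.4]]' --fingers '[0,0,0,0,0,0,0,0]'

```text
t: 15.75
tool_pos: [449.6, 98.2, 159.8]
orientation: [0.701, 0.713, -0.002, 0.003]
contact_force: [0.5, -1.1, -0.7]
finger_gap: 0.2
```

```bash
python3 - <<'E'
from h import *
q,d=snap('scene','s11')
cv2.imwrite('pics/c11.png',cv2.resize(q[100:250,170:320],None,fx=3,fy=3))
o=get_obs();c=w2c(o['tool_pos'])[:2]-[-90,90]; r=np.hypot(*c); th=np.arctan2(-c[0],-c[1]); print('r',r,'finger angle',th)
arc(th,th+.5,150,12,153,10)
E
```

```text
r 150.30582908834316 finger angle 1.2096107879383338
now cup [-230.6   36.9  159.8] F [ 0.3  0.1 -0.4] j [ 0.22  0.17 -0.3   1.11 -0.01  1.78] 15.8
rot1 [ 0.1  0.4 -2.3] per row 2.8647889756541165
[[-0.44, 0.03, 0.68], [0.75, -0.04, 0.0], [0.75, -0.04, 0.0], [0.75, -0.04, 0.0], [0.75, -0.04, 0.0], [0.75, -0.04, 0.0], [0.75, -0.04, 0.0], [0.75, -0.04, 0.0], [0.75, -0.04, 0.0], [0.75, -0.04, 0.0]]
```

View pics/c11.png

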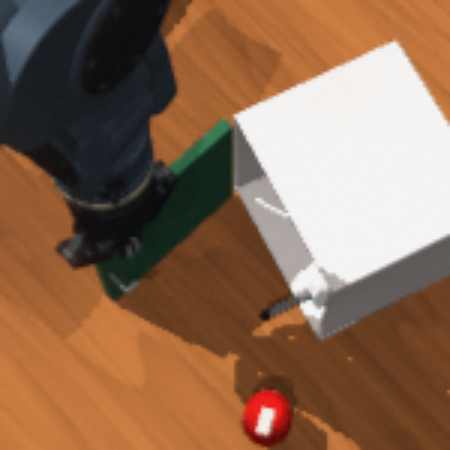

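The door is at about 1.29 rad. I bring it to about 1.55.

Request:
step_arm --offset '[[0.9,0,0.05],[0.9,0,0.05],[0.9,-0.03,0],[0.9,-0.03,0],[0.5,0,0],[0,0,0],[0,0,0]]' --delta_rot '[[0,0,3.4],[0,0,3.4],[0,0,3.4],[0,0,3.4],[0,0,1],[0,0,0],[0,0,0]]' --fingers '[0,0,0,0,0,0,0]'

```text
t: 16.5
tool_pos: [451.6, 139.5, 161.6]
orientation: [0.784, 0.62, -0.001, 0.005]
contact_force: [-0.3, -1.2, 0.2]
finger_gap: 0.2
```

```bash
python3 - <<'E'
from h import *
q,d=snap('scene','s12')
cv2.imwrite('pics/c12.png',cv2.resize(q[100:250,170:320],None,fx=3,fy=3))
o=get_obs();c=w2c(o['tool_pos'])[:2]-[-90,90]; r=np.hypot(*c); th=np.arctan2(-c[0],-c[1]); print('r',r,'finger angle',th,w2c(o['tool_pos']),o['contact_force'],o['t'])
E
```

```text
r 149.42813978561244 finger angle 1.4790980858000664 [-238.80034159   76.31689714  161.56965072] [-0.2964743  -0.20213513  0.14049277] 16.55
```

View pics/c12.png

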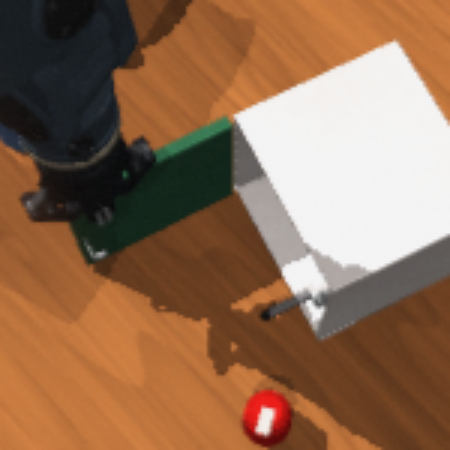

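The door is about square. I back the finger off and rise.

Request:
step_arm --offset '[[-1,0,0],[-1,0,0],[-0.5,0,-1],[0,0,-3],[0,0,-4],[0,0,-4],[0,0,-2],[0,0,0],[0,0,0]]' --delta_rot '[[0,0,0],[0,0,0],[0,0,0],[0,0,0],[0,0,0],[0,0,0],[0,0,0],[0,0,0],[0,0,0]]' --fingers '[0,0,0,0,0,0,0,0,0]'

```text
t: 17.45
tool_pos: [442.5, 109.0, 310.7]
orientation: [0.785, 0.62, -0.001, 0.005]
contact_force: [0.1, -0.6, -0.3]
finger_gap: -0.2
```

```bash
python3 - <<'E'
from h import *
q,d=snap('scene','s13');red('scene',q,d)
cv2.imwrite('pics/c13.png',cv2.resize(q,(768,576)))
W=pts('scene',d);hsv=cv2.cvtColor(q,cv2.COLOR_BGR2HSV)
g=(hsv[...,0]>50)&(hsv[...,0]<90)&(hsv[...,1]>100)&(W[...,2]>178)&(W[...,2]<196)&(abs(W[...,0]-540)<160)&(abs(W[...,1])<250)
P=W[g]; r=cv2.minAreaRect(P[:,:2].astype(np.float32)); print(len(P),r); print(np.array([w2c(np.r_[b,0])[:2] for b in cv2.boxPoints(r)]).round())
for nm,(u,v) in dict(mug=(176,134),plates=(125,118),fork1=(267,314),fork2=(268,376),tin=(328,357)).items(): print(nm,W[v-1:v+2,u-1:u+2].reshape(-1,3).mean(0).round())
o=get_obs();print(o['tool_pos'],o['contact_force'],o['t'])
E
```

```text
scene 122 [458.69340544 -93.60105753  74.30817442] cup [-172.7141708  -147.22612047   74.30817442] dist hinge 251.23269349617743
222 ((514.0750732421875, 140.8173370361328), (11.85269546508789, 173.2743377685547), 76.1856689453125)
[[-265.   86.]
 [ -92.   89.]
 [ -92.  101.]
 [-266.   98.]]
mug [405.  95. 528.]
plates [332.  25. 770.]
fork1 [ 328. -277.    4.]
fork2 [ 217. -401.    6.]
tin [ 372. -458.  103.]
[442.48408497 108.94344704 310.51507068] [ 0.12736708 -0.75923667  0.32267963] 17.5
```

View pics/c13.png

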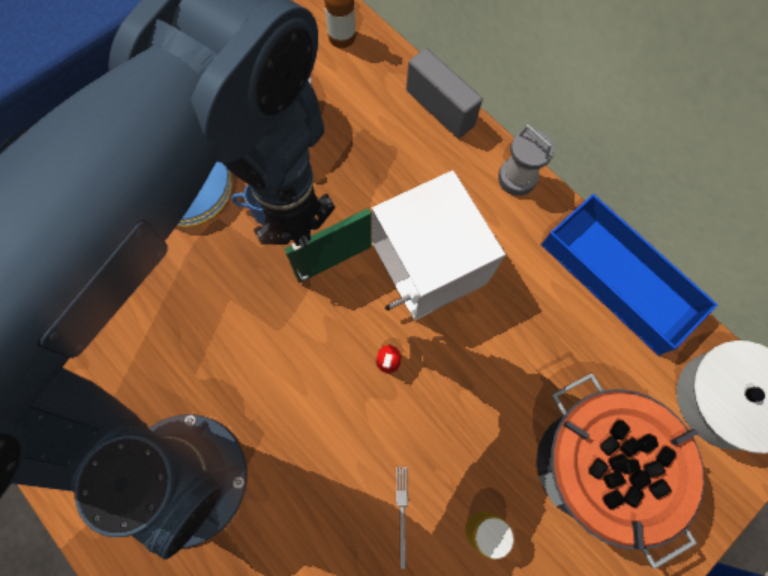

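The door is at about 1.55 rad, the shaker is upright and clear, and the arm is touching nothing. I hand in.

```bash
python3 -c "
from workcell import *
print(close_job())"
```

```text
the job is handed in; nothing more can be done
None
```

The job is done and handed in at about 17.5 s of the 64 s allowed; no verdict was given.

- **Shaker:** I slid it upright along the table between two part-open fingertips, with the door shut. The last picture puts its axis 251 mm from the hinge axis, against the 216 mm needed. Its cap is at about 74 mm, so it is standing on the table.
- **Door catch:** I pushed in at the pad until the force reached about 20 N, then drew back. The door sprang ajar by itself to about 0.34 rad, with nothing touching it.
- **Door open:** I swung it along its arc with the shut fingers behind it. The last picture puts it at about 1.55 rad. The fingers are clear above it, with only sensor noise (under 1 N) on the force reading.
- **Other things:** The fork and tin read the same positions as at the start. In the last picture the stove looks undisturbed, but I did not measure it. The arm hid most of the mug, plates and cooker, so I did not re-measure those. The gripper did not go near them, and the force readings showed no unexpected contact.

While turning the tool before the door push, I took the last joint to its 3.14 rad limit. It stopped there with no error, and I turned it back the other way.

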